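# Hang the red dowel bin on the bench rack

### The arm

A 6-joint arm with a two-finger parallel gripper is mounted at the origin on the work surface. World frame = base frame: x ahead of the robot, y to its left, z up, the work surface at z = 0. Lengths are in m, angles in degrees, forces in N, time in s.
With the tool pointing down it reaches from about 0.3 to 1 m from the base axis. Payload 5.1 kg.
Tool frame: the origin (TCP) lies midway between the tips of the shut fingers; the grasp point (between the pads) lies 19 mm behind it; z points along the fingers, y is the line along which they close (so a half turn about z gives the same grasp; the last joint's range is limited). The gripper opens to 95 mm and grips with 3 to 60 N. Pads are 20 mm wide; open, the fingers measure 119 mm over their backs; the gripper's body (75 mm by 180 mm) begins 59 mm behind the grasp point.
Start: joints at [-4.733, 7.093, 94.555, -0, 78.352, -4.733], TCP at [0.65, -0, 0.215] pointing down, gripper open.
Joint ranges: [-149.61, 149.61], [-58.7, 133.49], [1.44, 155.28], [-77.14, 257.14], [18.33, 153.61], [-166.67, 166.67]. Speed limits (degrees/s): [147.25, 147.25, 180, 180, 180, 180].

### API

Orientations are given as a 3x3 rotation matrix whose columns are the frame's x, y, z axes.
In Python, from station import r, cams, ticket gives the robot as it stands.
- The arm moves only by the tool play_rows, never from a script. Its argument "rows" is a list of rows, each a list of 7 numbers: the opening, from 0 (shut) to 1 (fully open), then the shift along the tool's x, y, z in mm, then the turn, a rotation vector about the tool's x, y, z in degrees. In form: [[jaw, tx, ty, tz, wx, wy, wz], ...]. A call has 1 to 8 rows; each row shifts and turns the commanded pose from where the row before left it, along the tool's axes as they then stand; what a row does not reach is not made up. A row lasts 1/10 s, in which the tool goes at most 50 mm and 8.59 degrees, less where a joint would pass 70% of its speed; a pose out of reach is approached as far as the arm can. A call with a gripper value outside its range is refused whole. The fingers move at their own pace and stop on an object; "squeeze" is the grip in N (left out, the last holds). Time passes only in rows, so rows that do not move let the fingers close. It gives the time, the measured TCP pose, the force, the opening and the grip force at its end, in the units of the state.
- r.sense(): the state, without advancing time (a new reading comes with each control period).
- cams.camera(name): name is "scene" or "side" or "wrist"; returns the picture (400x640x3 uint8, red, green, blue); there is no depth.
- cams.camera_info(name): a dict with "vfov" (degrees; the focal length in pixels is half the picture's height over the tangent of half this angle, whatever the lens; pixels are square), "cx", "cy" (the principal point, pixels), "k1" (the pictures are not rectified: a ray, as slopes to the right and down, at radius r is drawn at 1 + k1 r^2 times it, then the intrinsics apply), "R" (3x3) and "t" (3): a world point X has camera coordinates R X + t. Camera axes: x right, y down, z forward; pixel columns grow to the right and rows downward; lengths in m; the calibration is good to about 2 mm. A picture is of the moment at which its call begins: read the wrist's pose just before it. camera_info takes no time and is no camera call; for the wrist camera it gives the pose at the moment of the call.
- ticket.close_job(): hands the job in; it is judged then, once.
The state is a dict: "time_s": time; "joints": joint angles; "qvel": joint speeds; "tau": joint torques, N m; "tcp_pos": TCP position; "ee_rot": TCP orientation; "contact_force": force on the tool from outside, world axes, zero at the start; "torque": the same for the moment, N m; "opening": opening from 0.0 (shut) to 1.0 (fully open); "grasp_force": force on a finger pad.
Only numpy, scipy, OpenCV 4.12 (cv2) and the standard library are available. Lean on these libraries where they do the work, as an engineer would, in place of code of your own. Each camera call takes 0.05 s, during which the arm holds its last target. There are 200 camera calls.

### The job

Hang the empty red bin on the bench rack: with its front tipped up by about 25 degrees, hook the lip on its back over the steel rail in the middle of the gap between the two grey bins and on their side of it, then swing it down until it hangs level and flat against the board below the rail, and let go. Leave the blue and the yellow bin where they stand.

Things in the scene. Friction and masses are not known exactly. Their poses are not given: they have to be found in the camera images.
- red_mid (a point): Centre of the loose empty red plastic bin (0.16 kg), open at the top, half-way up, 30 mm above its underside. 90 mm deep along its x (front at +x), 56 mm wide along y, 60 mm high (z). The front wall is only 36 mm high, the sides slope to it; they are 60 mm high from the back to 15 mm ahead of this point. Grip it across its width at this point. Stands on the bench, lip to the robot's side.
- red_lip (a point): Seat inside the hook of the red bin's lip: hooked, this point lies on the rail's axis (2 mm play). It is 52 mm behind (-x) and 22 mm above red_mid in the bin's axes. The lip runs along the back's top edge: a ledge going 14 mm back, a 7 mm drop, then a 45 degree flare 14 mm further back and down, ending 36 mm above the bin's underside, 75 mm behind red_mid. The hook opens downwards.
- bay (a point): On the axis of the rack's steel rail (round bar, 10 mm thick, along y, 140 mm above the bench), mid-gap between two fixed grey bins shaped like the red one (gap 200 mm). x: level, to the side where bins hang, away from the robot; the hung bin's axes match these. Board below: face 8 mm ahead (+x) of the rail's axis, 26 to 62 mm below. End posts: 180 mm either side, 155 mm high. The rack is fixed.
- blue_mid (a point): Centre of a loose blue bin of the red one's shape and size, holding wooden dowels, standing on the bench; to be left alone. Same axes as red_mid.
- yellow_mid (a point): Centre of a loose yellow bin of the red one's shape and size, holding wooden dowels, standing on the bench; to be left alone. Same axes as red_mid.
There are look-alikes about, which are no part of the job. Several things look just like the part that bears red_mid: the one meant starts nearest to the robot's base.

How it is judged:
By the outcome, as a careful person would: the job done as asked, in the order asked, and still so for the second after the job is handed in, with the robot touching nothing.
It also fails if it takes over 46 s, if anything falls off the work surface, if the arm or the gripper's body presses on something with over 40 N, if the wrist force passes 120 N, or if a joint passes its speed limit or range.

## Working session

There is one attempt and no reset: what is moved stays moved. The work goes in short steps, Python scripts to look and compute and a tool call to move; the robot and the scene stay as the last step left them, time stands still between calls to the robot, and variables do not carry over. Pictures are saved under pics/ and viewed, at most 10 in all, crops included, and the job is handed in when it is done.

Besides the shell and the picture viewer there is one more tool, called after ">>>" as name([rows], argument=value, ...), one row to a line, values as JSON. play_rows: Moves the arm, as the interface text tells. Its arguments: {"type":"object","properties":{"rows":{"type":"array","items":{"type":"array","items":{"type":"number"}}},"squeeze":{"type":"number"}},"required":["rows"]}

```bash
mkdir -p pics
cat > h.py <<'E'
import numpy as np, cv2
from station import r, cams, ticket
def save(n,f): 
    im=cams.camera(n); cv2.imwrite(f'pics/{f}.png',im[:,:,::-1]); return im
E
python3 - <<'E'
from h import *
for n in("scene","side","wrist"):
    i=cams.camera_info(n); print(n,{k:(np.round(v,3).tolist()) for k,v in i.items()})
a=save("scene","s0");b=save("side","d0");
s=r.sense();print(s["time_s"],s["tcp_pos"],np.round(s["ee_rot"],3).tolist(),s["opening"])
E
```

```text
scene {'vfov': 56.839, 'cx': 318.305, 'cy': 201.555, 'k1': 0.027, 'R': [[-0.54, 0.841, -0.014], [0.729, 0.46, -0.506], [-0.42, -0.284, -0.862]], 't': [0.415, -0.346, 1.307]}
side {'vfov': 52.587, 'cx': 311.001, 'cy': 201.358, 'k1': 0.021, 'R': [[0.856, -0.516, -0.015], [-0.393, -0.633, -0.667], [0.335, 0.577, -0.745]], 't': [-0.565, 0.229, 0.981]}
wrist {'vfov': 58.209, 'cx': 327.205, 'cy': 193.65, 'k1': -0.052, 'R': [[1.0, -0.001, -0.002], [-0.001, -0.968, 0.25], [-0.002, -0.25, -0.968]], 't': [-0.648, -0.027, 0.392]}
0.1 [6.49401822e-01 3.36173095e-05 2.13496112e-01] [[-0.0, 1.0, -0.002], [1.0, 0.0, 0.0], [0.0, -0.002, -1.0]] 0.9984873502301111
```

View pics/s0.png

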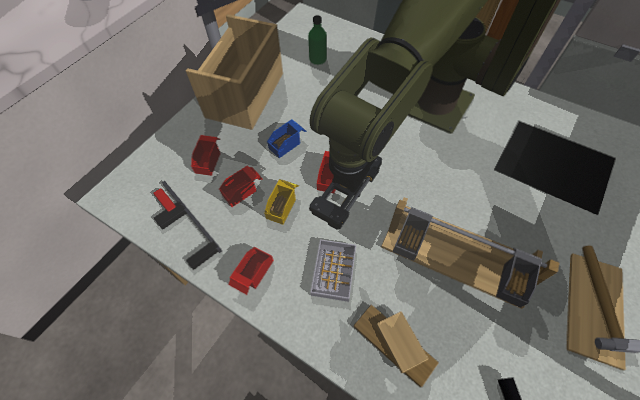

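View pics/d0.png

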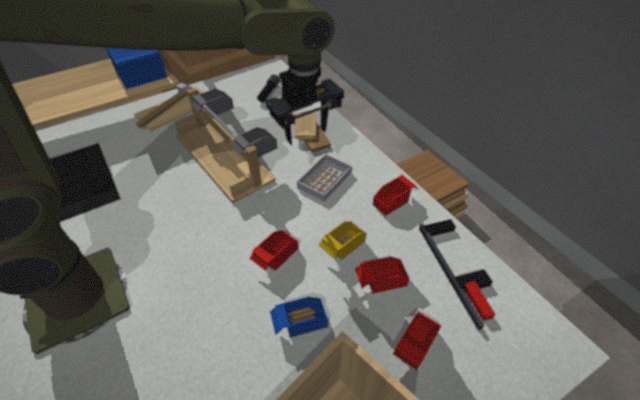

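```bash
cat >> h.py <<'E'
def K(i): 
    f=200/np.tan(np.radians(i["vfov"]/2)); return np.array([[f,0,i["cx"]],[0,f,i["cy"]],[0,0,1.]])
def D(i): return np.array([i["k1"],0,0,0.])
def proj(i,P):
    R=np.array(i["R"]); return cv2.projectPoints(np.array(P,float).reshape(-1,1,3),R,np.array(i["t"],float),K(i),D(i))[0].reshape(-1,2)
def onz(i,px,z):
    n=cv2.undistortPoints(np.array(px,float).reshape(-1,1,2),K(i),D(i)).reshape(-1,2)
    R=np.array(i["R"]);c=-R.T@np.array(i["t"]); d=np.c_[n,np.ones(len(n))]@R
    return c+d*((z-c[2])/d[:,2])[:,None]
E
python3 - <<'E'
from h import *
s,d=cams.camera_info("scene"),cams.camera_info("side")
print("scene",np.round(onz(s,[(325,172),(240,185),(205,155),(250,268)],.03),3).tolist())
print("side",np.round(onz(d,[(275,250),(382,273),(418,340),(393,195)],.03),3).tolist())
a=cv2.imread("pics/d0.png");b=cv2.imread("pics/s0.png")
z=lambda im,x,y,w,h,k:cv2.resize(im[y:y+h,x:x+w],None,fx=k,fy=k,interpolation=cv2.INTER_CUBIC)
top=np.hstack([z(a,235,215,80,60,5),z(b,300,130,80,60,5)])
bot=np.hstack([z(a,170,75,133,100,3),z(b,375,190,187,120,2.14)[:300,:400]][:2]) if 0 else None
A=cv2.resize(a[80:170,165:285],(400,300),interpolation=cv2.INTER_CUBIC);B=cv2.resize(b[190:325,380:560],(400,300),interpolation=cv2.INTER_CUBIC)
cv2.imwrite("pics/c1.png",np.vstack([top,np.hstack([A,B])]))
E
```

```text
scene [[0.475, -0.163, 0.03], [0.65, -0.354, 0.03], [0.621, -0.518, 0.03], [0.84, -0.167, 0.03]]
side [[0.462, -0.152, 0.03], [0.651, -0.347, 0.03], [0.614, -0.518, 0.03], [0.834, -0.16, 0.03]]
```

View pics/c1.png

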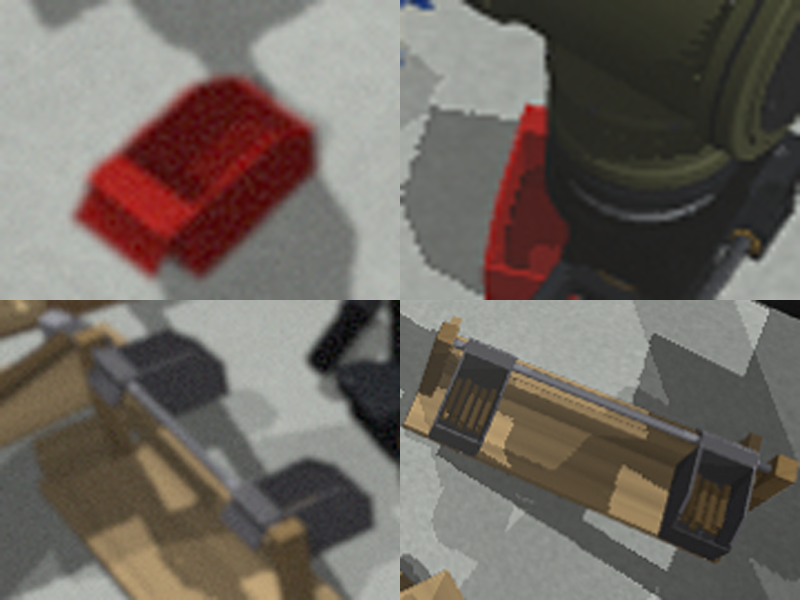

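Run:
```python
from h import *
s,d=cams.camera_info("scene"),cams.camera_info("side")
p=onz(s,[(431.8,220.6),(515,251.2)],.142);q=onz(d,[(204,103.4),(234.6,134.6)],.142)
for a in(p,q): print(np.round(a,3).tolist(),np.linalg.norm(a[1]-a[0]),np.degrees(np.arctan2(*(a[1]-a[0])[:2])))
# red in side crop: lip ledge corners/back top
c=np.array([(75,215),(155,275),(95,180),(185,230),(120,155),(315,130),(235,78)])/5+[235,215]
print(np.round(onz(d,c,.06),3).tolist())
i=cams.camera_info("wrist");print(np.round(np.array(i["R"]),3),-np.array(i["R"]).T@i["t"])
```

```text
[[0.525, 0.179, 0.142], [0.496, 0.374, 0.142]] 0.19726351752774127 -8.288851626767363
[[0.503, 0.381, 0.142], [0.521, 0.189, 0.142]] 0.19250456000204916 174.53509782903893
[[0.392, -0.161, 0.06], [0.41, -0.211, 0.06], [0.409, -0.148, 0.06], [0.433, -0.197, 0.06], [0.426, -0.141, 0.06], [0.516, -0.178, 0.06], [0.497, -0.128, 0.06]]
[[ 1.    -0.001 -0.002]
 [-0.001 -0.968  0.25 ]
 [-0.002 -0.25  -0.968]] [0.64912541 0.07046397 0.38483495]
```

The nearest red bin, side (275,250) / scene (325,172), lies about 0.49 m from the base. The look-alikes at scene (240,185), (205,155) and (250,268) are 0.74 to 0.85 m out. The crop shows the near one empty with its lip towards the robot, so that is the one. Next I look at the rack with the wrist camera.

>>> play_rows([
  [1,36,-17,-11,0,0,0],
  [1,36,-17,-11,0,0,0],
  [1,36,-17,-11,0,0,0],
  [1,36,-17,-11,0,0,0],
  [1,36,-17,-11,0,0,0],
  [1,36,-17,-11,0,0,0],
  [1,36,-17,-11,0,0,0],
  [1,36,-17,-11,0,0,0],
])

```text
time_s: 0.9
tcp_pos: [0.5128, 0.2892, 0.3026]
ee_rot: [[0.0, 1.0, -0.001], [1.0, -0.0, -0.0], [-0.0, -0.001, -1.0]]
contact_force: [0.6, -0.6, -0.3]
opening: 0.998
grasp_force: 0.0
```

>>> play_rows([
  [1,0,0,0,0,0,0],
  [1,0,0,0,0,0,0],
  [1,0,0,0,0,0,0],
])

```text
time_s: 1.2
tcp_pos: [0.514, 0.2871, 0.3017]
ee_rot: [[0.001, 1.0, -0.001], [1.0, -0.001, -0.001], [-0.001, -0.001, -1.0]]
contact_force: [0.5, -0.1, -0.1]
opening: 1.003
grasp_force: 0.0
```

Run:
```python
from h import *
import json
i=cams.camera_info("wrist");save("wrist","w1");json.dump({k:np.array(v).tolist() for k,v in i.items()},open("w1.json","w"))
s=r.sense();print(s["tcp_pos"],s["time_s"])
```

```text
[0.51417373 0.28685762 0.30158881] 1.25
```

View pics/w1.png

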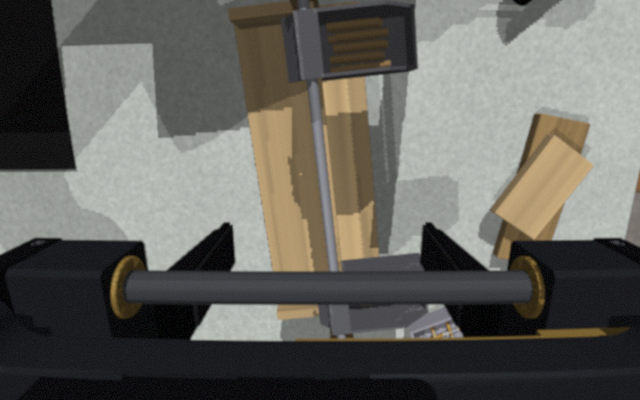

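Run:
```python
from h import *
import json
i=json.load(open("w1.json"));im=cv2.imread("pics/w1.png")
for v in range(90,265,17): print(v,[tuple(int(c) for c in p) for p in im[v-1:v+2,300:348].mean(0)[::2]][0:0],np.round(im[v-2:v+3,300:348].mean(0)@[-1,0,1]).astype(int).tolist())
z=cv2.resize(im[40:110,270:430],(640,280),interpolation=cv2.INTER_CUBIC);y=cv2.resize(im[235:305,310:470],(640,280),interpolation=cv2.INTER_CUBIC)
cv2.imwrite("pics/c2.png",np.vstack([z,y]))
```

```text
90 [] [33, 33, 35, 35, 35, 35, 32, 20, 3, -4, -6, -6, -6, -8, -7, -5, -7, -5, 4, 19, 33, 36, 47, 61, 71, 73, 72, 71, 70, 69, 69, 68, 68, 68, 66, 65, 65, 65, 65, 66, 68, 68, 70, 70, 72, 72, 71, 67]
107 [] [44, 44, 44, 43, 43, 43, 43, 43, 38, 24, 5, -4, -5, -6, -6, -7, -6, -7, -6, -4, 6, 23, 36, 42, 52, 64, 72, 73, 72, 71, 70, 70, 69, 69, 68, 67, 66, 67, 65, 64, 66, 66, 69, 69, 70, 71, 72, 72]
124 [] [44, 44, 44, 45, 45, 45, 45, 43, 43, 43, 38, 21, 2, -6, -8, -8, -7, -7, -7, -7, -6, -1, 17, 41, 50, 50, 48, 48, 48, 47, 47, 46, 46, 45, 44, 44, 44, 44, 43, 42, 43, 42, 42, 43, 45, 46, 47, 47]
141 [] [43, 43, 43, 44, 44, 45, 45, 44, 44, 43, 43, 42, 37, 21, 2, -6, -7, -9, -8, -7, -7, -8, -6, 7, 34, 59, 66, 62, 54, 48, 47, 47, 46, 46, 46, 46, 46, 44, 44, 43, 44, 43, 42, 42, 43, 46, 46, 47]
158 [] [43, 44, 44, 44, 44, 45, 44, 45, 45, 45, 44, 44, 42, 43, 36, 20, 1, -7, -7, -9, -8, -8, -7, -7, -5, 8, 38, 61, 67, 62, 53, 49, 48, 46, 47, 47, 46, 46, 45, 44, 44, 44, 44, 43, 43, 45, 46, 45]
175 [] [53, 51, 48, 45, 44, 44, 44, 44, 44, 44, 44, 45, 44, 44, 42, 42, 37, 20, 2, -6, -8, -8, -8, -8, -8, -7,
[... 381 characters left out ...]
0, 2, -7, -8, -8, -8, -8, -7, -7, -2, 21, 50, 65, 66, 59, 51, 47, 47, 46, 46, 46, 45, 45, 46, 45, 45, 45]
226 [] [63, 63, 64, 65, 68, 70, 69, 63, 51, 45, 44, 45, 44, 45, 45, 44, 45, 44, 44, 44, 44, 43, 38, 21, 1, -6, -8, -8, -7, -8, -8, -7, -1, 24, 52, 66, 67, 67, 71, 73, 73, 72, 71, 71, 71, 71, 71, 70]
243 [] [64, 65, 63, 63, 63, 65, 66, 70, 68, 63, 52, 46, 45, 44, 45, 44, 45, 45, 45, 45, 44, 44, 44, 44, 38, 21, 2, -6, -8, -8, -8, -7, -7, -7, 0, 24, 48, 60, 62, 64, 70, 73, 73, 72, 72, 72, 71, 71]
260 [] [68, 67, 65, 65, 63, 62, 63, 64, 67, 69, 69, 66, 58, 51, 46, 45, 45, 46, 46, 46, 46, 46, 45, 45, 45, 43, 40, 22, 2, -7, -8, -9, -7, -7, -7, -6, 2, 26, 49, 59, 55, 45, 38, 33, 32, 32, 30, 28]
```

View pics/c2.png

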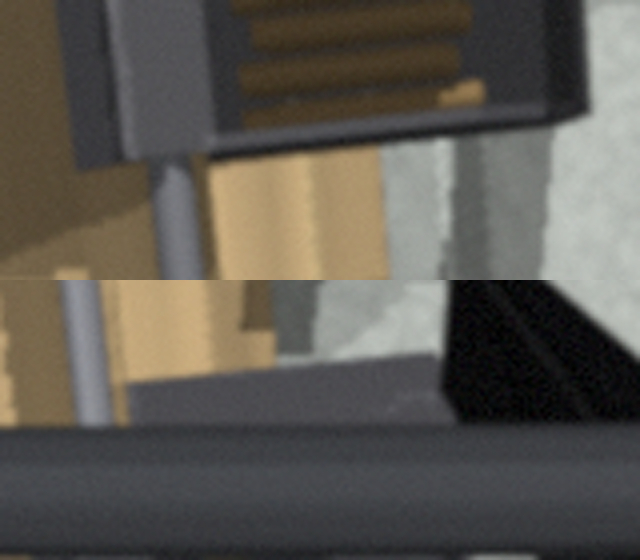

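Run:
```python
from h import *
import json
i=json.load(open("w1.json"))
p=onz(i,[(313.1,90),(322.2,175),(331.95,260)],.142);print(p.round(4).tolist())
d=p[0]-p[2];d/=np.linalg.norm(d);print("yaw",np.degrees(np.arctan2(-d[0],d[1])))
c=p.mean(0);x=np.array([d[1],-d[0],0])
f=onz(i,[(301.2,79.5),(323,77.5),(405,68.3)],.148);n=onz(i,[(342,260),(418.7,253)],.088)
print("far",[(round((q-c)@x*1e3,1),round((q-c)@d*1e3,1)) for q in f]);print("near",[(round((q-c)@x*1e3,1),round((q-c)@d*1e3,1)) for q in n]);print(c,d)
yf=np.mean([(q-c)@d for q in f]);yn=np.mean([(q-c)@d for q in n]);print(yf-yn,"mid",c+d*(yf+yn)/2)
```

```text
[[0.5008, 0.3671, 0.142], [0.5085, 0.29, 0.142], [0.5177, 0.2033, 0.142]]
yaw 5.9016064355461095
far [(np.float64(-9.0), np.float64(90.4)), (np.float64(10.0), np.float64(90.1)), (np.float64(81.3), np.float64(90.5))]
near [(np.float64(9.8), np.float64(-110.4)), (np.float64(99.3), np.float64(-111.1))]
[0.50898887 0.28680713 0.142     ] [-0.10282043  0.99469993  0.        ]
0.2010961166675751 mid [0.5100386  0.27665188 0.142     ]
```

>>> play_rows([
  [1,-48,-5,0,0,0,0],
  [1,-48,-5,0,0,0,0],
  [1,-48,-5,0,0,0,0],
  [1,-48,-5,0,0,0,0],
  [1,-48,-5,0,0,0,0],
  [1,-48,-5,0,0,0,0],
  [1,-48,-5,0,0,0,0],
  [1,-48,-5,0,0,0,0],
])

```text
time_s: 2.05
tcp_pos: [0.4729, -0.099, 0.3022]
ee_rot: [[0.002, 1.0, -0.0], [1.0, -0.002, -0.0], [-0.0, -0.0, -1.0]]
contact_force: [1.0, -0.4, 0.0]
opening: 0.998
grasp_force: 0.0
```

>>> play_rows([
  [1,-47,0,0,0,0,0],
  [1,-46,0,0,0,0,0],
  [1,0,0,0,0,0,0],
  [1,0,0,0,0,0,0],
  [1,0,0,0,0,0,0],
])

```text
time_s: 2.55
tcp_pos: [0.4737, -0.1887, 0.3023]
ee_rot: [[0.0, 1.0, -0.001], [1.0, -0.0, 0.001], [0.001, -0.001, -1.0]]
contact_force: [0.5, 0.7, 0.1]
opening: 1.0
grasp_force: 0.0
```

Run:
```python
from h import *
import json
i=cams.camera_info("wrist");im=save("wrist","w2");json.dump({k:np.array(v).tolist() for k,v in i.items()},open("w2.json","w"))
s=r.sense();print(s["tcp_pos"],s["time_s"])
cv2.imwrite("pics/c3.png",cv2.resize(im[20:250,170:470][:,:,::-1],None,fx=2.6,fy=2.6,interpolation=cv2.INTER_CUBIC))
```

```text
[ 0.4738824  -0.18824094  0.30243958] 2.6
```

View pics/c3.png

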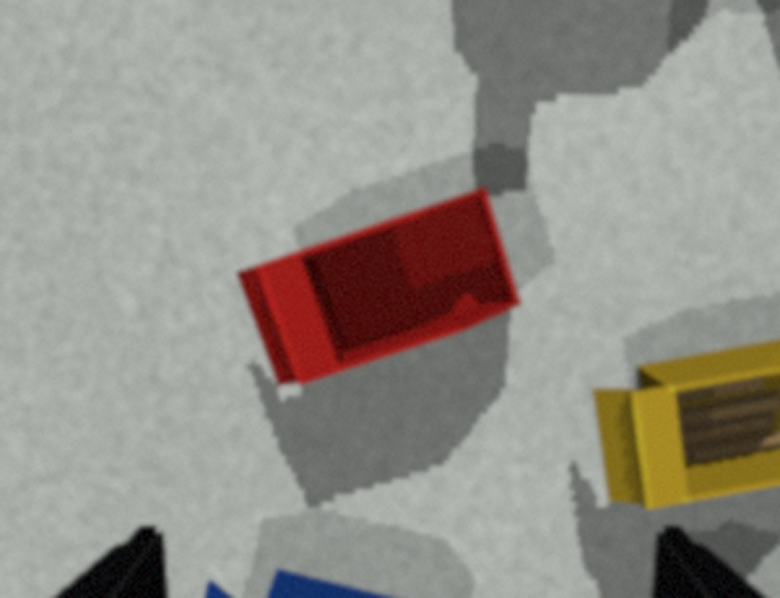

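```bash
cat >> h.py <<'E'
def Rz(a): c,s=np.cos(a),np.sin(a); return np.array([[c,-s,0],[s,c,0],[0,0,1.]])
E
python3 - <<'E'
from h import *
import json
from scipy.optimize import least_squares
i=json.load(open("w2.json"))
px=(np.array([(262,263),(303,382),(240,272),(279,383),(486,190),(518,301)])+.5)/2.6-.5+[170,20]
M=np.array([(-59,28,30),(-59,-28,30),(-75,28,6),(-75,-28,6),(45,28,6),(45,-28,6)])/1e3
f=lambda p:proj(i,M@Rz(p[2]).T+[p[0],p[1],.03])-px
for flip in (1,):
    o=least_squares(lambda p:f(p).ravel(),[.465,-.16,.38]);print(o.x[:2].round(4),np.degrees(o.x[2]),f(o.x).round(1).tolist())
# blue: scene view
s=cams.camera_info("scene");print(onz(s,[(285,138),(281,200)],.04).round(3).tolist())
y=(np.array([(595,390),(632,390),(610,500),(648,507)])+.5)/2.6-.5+[170,20];print(onz(i,y,.05).round(3).tolist(), onz(i,[((278+.5)/2.6+170,(570+.5)/2.6+20)],.06).round(3).tolist())
E
```

```text
[ 0.4732 -0.1476] 18.077908912488674 [[-0.2, -0.2], [0.7, 0.2], [-1.1, -0.5], [-0.1, 0.4], [-0.3, -1.2], [1.0, 1.5]]
[[0.437, -0.339, 0.04], [0.631, -0.215, 0.04]]
[[0.558, -0.198, 0.05], [0.576, -0.198, 0.05], [0.568, -0.251, 0.05], [0.587, -0.255, 0.05]] [[0.411, -0.283, 0.06]]
```

Bin pose found: mid (0.473, -0.148), yaw 18°, and the model fits within about 1 px. I shift over it, turn and descend.

>>> play_rows([
  [1,40,-1,0,0,0,0],
  [1,0,0,12,0,0,-8.5],
  [1,0,0,12,0,0,-8.5],
  [1,0,0,12,0,0,-8.5],
  [1,0,0,12,0,0,-8.5],
  [1,0,0,12,0,0,-8.5],
  [1,0,0,12,0,0,-8.5],
  [1,0,0,12,0,0,-8.5],
])

```text
time_s: 3.4
tcp_pos: [0.4731, -0.1475, 0.2183]
ee_rot: [[-0.866, 0.5, 0.0], [0.5, 0.866, 0.0], [-0.0, 0.0, -1.0]]
contact_force: [-0.1, 0.4, -0.4]
opening: 1.0
grasp_force: 0.0
```

>>> play_rows([
  [1,0,0,12,0,0,-8.5],
  [1,0,0,12,0,0,-8.5],
  [1,0,0,12,0,0,-8.5],
  [1,0,0,12,0,0,-8.5],
  [1,0,0,12,0,0,-8.5],
  [1,0,0,12,0,0,-6],
  [1,0,0,0,0,0,0],
  [1,0,0,0,0,0,0],
])

```text
time_s: 4.2
tcp_pos: [0.4731, -0.1481, 0.1469]
ee_rot: [[-0.951, -0.308, -0.0], [-0.308, 0.951, 0.0], [0.0, 0.0, -1.0]]
contact_force: [-0.9, -0.8, 0.6]
opening: 1.001
grasp_force: 0.0
```

```bash
cat >> h.py <<'E'
def target_down(mid,yaw):
    "tool orientation A (tool y = bin y, x = -bin x)"
    return Rz(np.radians(yaw))@np.diag([-1,1,-1.])
def delta(tp,tR):
    from scipy.spatial.transform import Rotation as T
    s=r.sense();R=np.array(s["ee_rot"])
    return (R.T@(np.array(tp)-s["tcp_pos"])*1e3).round(1),T.from_matrix(R.T@tR).as_rotvec(degrees=True).round(2),s["time_s"],np.round(s["joints"],1)
E
python3 - <<'E'
from h import *
print(delta([.4732,-.1476,.011],target_down(0,18.1)))
E
```

```text
(array([ -0.3,   0.4, 135.9]), array([ 0.01, -0.  , -0.13]), 4.2, array([ -23.6,   -9.8,  117.8,    0. ,   72. , -131.6]))
```

>>> play_rows([
  [1,0,0,30,0,0,0],
  [1,0,0,30,0,0,0],
  [1,0,0,30,0,0,0],
  [1,0,0,25,0,0,0],
  [1,0,0,20,0,0,0],
  [1,0,0,0,0,0,0],
  [1,0,0,0,0,0,0],
])

```text
time_s: 4.9
tcp_pos: [0.4737, -0.149, 0.0126]
ee_rot: [[-0.951, -0.309, 0.001], [-0.309, 0.951, -0.0], [-0.001, -0.001, -1.0]]
contact_force: [0.8, -0.8, 0.4]
opening: 0.998
grasp_force: 0.0
```

>>> play_rows([
  [0.4,0,0,0,0,0,0],
  [0.4,0,0,0,0,0,0],
  [0.4,0,0,0,0,0,0],
  [0.4,0,0,0,0,0,0],
  [0.4,0,0,0,0,0,0],
  [0.4,0,0,0,0,0,0],
], squeeze=25)

```text
time_s: 5.5
tcp_pos: [0.473, -0.149, 0.0118]
ee_rot: [[-0.951, -0.309, 0.0], [-0.309, 0.951, 0.0], [-0.0, 0.0, -1.0]]
contact_force: [-1.2, 0.5, 0.2]
opening: 0.588
grasp_force: 25.0
```

>>> play_rows([
  [0.4,0,0,-15,0,0,0],
  [0.4,0,0,-35,0,0,0],
  [0.4,0,0,-48,0,0,0],
  [0.4,0,0,-48,0,0,0],
  [0.4,0,0,-48,0,0,0],
  [0.4,0,0,-48,0,0,0],
  [0.4,0,0,-40,0,0,0],
  [0.4,0,0,-20,0,0,0],
])

```text
time_s: 6.3
tcp_pos: [0.474, -0.1495, 0.3183]
ee_rot: [[-0.951, -0.309, 0.006], [-0.309, 0.951, -0.003], [-0.005, -0.004, -1.0]]
contact_force: [0.1, -1.1, -2.3]
opening: 0.588
grasp_force: 25.0
```

```bash
cat >> h.py <<'E'
BAY=np.array([.5100,.2767,.140]); BY=5.9
def Rbin(tip):
    a=np.radians(tip);c,s=np.cos(a),np.sin(a)
    return Rz(np.radians(BY))@np.array([[c,0,-s],[0,1,0],[s,0,c]])
TCPB=np.array([-.0005,0,-.0182]); LIP=np.array([-.052,0,.022])
def hook(tip,L,extra=(0,0,0)):
    Rb=Rbin(tip);lip=BAY+Rb[:,2]*L+np.array(extra)
    return lip+Rb@(TCPB-LIP), Rb@np.diag([-1,1,-1.])
E
python3 - <<'E'
from h import *
print(hook(25,.045)[0],hook(25,0)[0],hook(0,0)[0])
p,_=hook(25,.045); print(delta([p[0],p[1],.30],target_down(0,BY)))
E
```

```text
[0.55440978 0.2812893  0.16611512] [0.57332686 0.28324419 0.12533127] [0.5612272  0.28199382 0.0998    ]
(array([-209.5,  384.9,   17.7]), array([-0.21,  0.29, 12.1 ]), 6.3, array([ -23.7,  -15.4,  106. ,   -0. ,   89. , -131.7]))
```

>>> play_rows([
  [0.4,-14,24,0,0,0,0],
  [0.4,-22,41,0,0,0,0],
  [0.4,-22,41,0,0,0,0],
  [0.4,-22,41,0,0,0,0],
  [0.4,-22,41,0,0,0,0],
  [0.4,-22,41,0,0,0,0],
  [0.4,-22,41,0,0,0,0],
  [0.4,-22,41,0,0,0,0],
])

```text
time_s: 7.1
tcp_pos: [0.5364, 0.2006, 0.313]
ee_rot: [[-0.951, -0.309, -0.001], [-0.309, 0.951, -0.0], [0.001, -0.0, -1.0]]
contact_force: [1.2, -0.4, -0.8]
opening: 0.588
grasp_force: 25.0
```

>>> play_rows([
  [0.4,-22,41,0,0,0,0],
  [0.4,-20,33,0,0,0,0],
  [0.4,0,0,0,0,0,6],
  [0.4,0,0,0,0,0,6],
  [0.4,0,0,0,0,-8.3,0],
  [0.4,0,0,0,0,-8.3,0],
  [0.4,0,0,0,0,-8.3,0],
  [0.4,0,0,0,0,0,0],
])

```text
time_s: 7.9
tcp_pos: [0.5494, 0.2812, 0.3086]
ee_rot: [[-0.905, -0.106, 0.413], [-0.097, 0.994, 0.042], [-0.415, -0.002, -0.91]]
contact_force: [-0.7, -1.3, -2.7]
opening: 0.585
grasp_force: 25.0
```

Run:
```python
from h import *
p,R=hook(25,.045); print(delta(p,R))
```

```text
(array([ 5.450e+01, -1.000e-01,  1.318e+02]), array([-0.04, -0.49,  0.23]), 7.9, array([ 26. , -13.4, 107.8,  -9.3,  62.8, -67.5]))
```

>>> play_rows([
  [0.4,8,0,20,0,0,0],
  [0.4,14,0,35,0,0,0],
  [0.4,14,0,36,0,-0.5,0.2],
  [0.4,9,0,26,0,0,0],
  [0.4,5,0,15,0,0,0],
  [0.4,0,0,0,0,0,0],
  [0.4,0,0,0,0,0,0],
])

```text
time_s: 8.6
tcp_pos: [0.5654, 0.2835, 0.1743]
ee_rot: [[-0.898, -0.101, 0.427], [-0.09, 0.995, 0.045], [-0.43, 0.002, -0.903]]
contact_force: [0.0, 0.1, -1.1]
opening: 0.59
grasp_force: 25.0
```

Run:
```python
from h import *
p,R=hook(25,0); print(delta(p,R))
i=cams.camera_info("wrist");w=save("wrist","w3");sc=save("scene","s3")
# overlay expected bin lip and rail
st=r.sense();Rb=np.array(st["ee_rot"])@np.diag([-1,1,-1.]);mid=np.array(st["tcp_pos"])-Rb@TCPB
M=np.array([(-45,28,30),(-45,-28,30),(-59,-28,30),(-59,28,30),(-75,28,6),(-75,-28,6),(45,28,6),(45,-28,6)])/1e3
y=Rbin(0)[:,1];rail=np.array([BAY+y*t+[0,0,.005] for t in(-.1,0,.1)])
def ann(im,info):
    im=im[:,:,::-1].copy()
    for c,P in(((255,255,0),mid+M@Rb.T),((0,255,0),rail)):
        for q in proj(info,P): cv2.circle(im,tuple(int(v) for v in q),1,c,-1)
    return im
W=ann(w,i);S=ann(sc,cams.camera_info("scene"))
u=proj(cams.camera_info("scene"),[BAY])[0].astype(int)
S=cv2.resize(S[u[1]-60:u[1]+60,u[0]-80:u[0]+80],(400,300),interpolation=cv2.INTER_CUBIC)
W=cv2.resize(W[:, :],(480,300));
cv2.imwrite("pics/c4.png",np.hstack([cv2.resize(W,(400,250)) if 0 else W[:,40:440],S]))
```

```text
(array([14. , -1.1, 47.6]), array([ 0.06,  0.45, -0.14]), 8.6, array([ 25.6,  -6.9, 115.3, -11.2,  47.9, -64.4]))
```

View pics/c4.png

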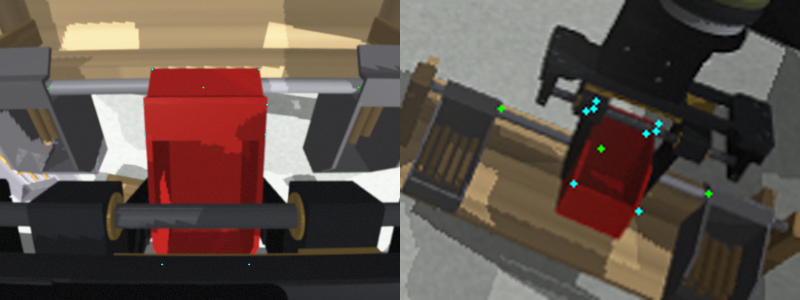

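The wrist view shows the lip's predicted corners matching the red bin, with the rail running clear underneath it. The scene view agrees. The lip is 14 mm ahead of where it should be, so I correct that and go down along the bin's z axis.

>>> play_rows([
  [0.4,5,-1,0,0,0,0],
  [0.4,5,0,0,0,0.4,0],
  [0.4,0,0,8,0,0,0],
  [0.4,0,0,8,0,0,0],
  [0.4,0,0,0,0,0,0],
  [0.4,0,0,0,0,0,0],
])

```text
time_s: 9.3
tcp_pos: [0.562, 0.2818, 0.1533]
ee_rot: [[-0.902, -0.101, 0.419], [-0.091, 0.995, 0.044], [-0.422, 0.001, -0.907]]
contact_force: [0.1, 0.9, -2.1]
opening: 0.59
grasp_force: 25.0
```

Run:
```python
from h import *
p,R=hook(25,0); print(delta(p,R))
```

```text
(array([ 1.4,  0.3, 30.2]), array([ 0.02, -0.07, -0.11]), 9.3, array([ 25.5,  -5.9, 116.5, -11.3,  46.3, -64.2]))
```

>>> play_rows([
  [0.4,0,0,6,0,0,0],
  [0.4,0,0,6,0,0,0],
  [0.4,0,0,5,0,0,0],
  [0.4,0,0,4,0,0,0],
  [0.4,0,0,0,0,0,0],
  [0.4,0,0,0,0,0,0],
])

```text
time_s: 9.9
tcp_pos: [0.571, 0.2829, 0.1349]
ee_rot: [[-0.902, -0.101, 0.42], [-0.091, 0.995, 0.044], [-0.422, 0.001, -0.906]]
contact_force: [-0.2, 0.1, -0.7]
opening: 0.587
grasp_force: 25.0
```

Run:
```python
from h import *
p,R=hook(25,0); print(delta(p,R),r.sense()["contact_force"])
```

```text
(array([1.9, 0.1, 9.7]), array([ 0.04, -0.02, -0.11]), 9.9, array([ 25.2,  -3.7, 116.3, -11.5,  44.2, -64. ])) [-0.16558499  0.0883475  -0.6903457 ]
```

No contact so far. Final 10 mm, slowly.

>>> play_rows([
  [0.4,1,0,2,0,0,0],
  [0.4,1,0,2,0,0,0],
  [0.4,0,0,2,0,0,0],
  [0.4,0,0,2,0,0,0],
  [0.4,0,0,0,0,0,0],
  [0.4,0,0,0,0,0,0],
])

```text
time_s: 10.5
tcp_pos: [0.5725, 0.2831, 0.1269]
ee_rot: [[-0.902, -0.101, 0.42], [-0.091, 0.995, 0.044], [-0.423, 0.001, -0.906]]
contact_force: [0.0, 0.3, -1.9]
opening: 0.588
grasp_force: 25.0
```

Run:
```python
from h import *
p,R=hook(25,0); print(delta(p,R),r.sense()["contact_force"])
```

```text
(array([-0.1,  0.1,  1.8]), array([ 0.04, -0.01, -0.11]), 10.5, array([ 25.1,  -3. , 116.5, -11.6,  43.3, -63.8])) [ 0.04261347  0.31242256 -1.91633087]
```

>>> play_rows([
  [0.4,0,0,1,0,0,0],
  [0.4,0,0,1,0,0,0],
  [0.4,0,0,0,0,0,0],
  [0.4,0,0,0,0,0,0],
])

```text
time_s: 10.9
tcp_pos: [0.5733, 0.2832, 0.1251]
ee_rot: [[-0.902, -0.101, 0.42], [-0.091, 0.995, 0.044], [-0.423, 0.001, -0.906]]
contact_force: [-0.3, 0.5, -2.0]
opening: 0.588
grasp_force: 25.0
```

Run:
```python
from h import *
p,R=hook(25,0); print(delta(p,R),r.sense()["contact_force"])
a=hook(25,0);s=r.sense();P=np.array(s["tcp_pos"])
R=np.array(s["ee_rot"]);o=P-a[0]
print("swing per step")
from scipy.spatial.transform import Rotation as T
pr,Rr=hook(25,0)
for t in (20,15,10,5,0):
    q,S=hook(t,0); print((Rr.T@(q-pr)*1e3).round(2),T.from_matrix(Rr.T@S).as_rotvec(degrees=True).round(2)); pr,Rr=q,S
```

```text
(array([-0.1,  0.1, -0.2]), array([ 0.04, -0.01, -0.11]), 10.9, array([ 25.1,  -2.8, 116.4, -11.7,  43.1, -63.8])) [-0.30912544  0.5492728  -2.01383651]
swing per step
[3.7  0.   4.34] [ 0.  5. -0.]
[ 3.7  -0.    4.34] [-0.  5.  0.]
[3.7  0.   4.34] [0. 5. 0.]
[ 3.7  -0.    4.34] [-0.  5. -0.]
[3.7  0.   4.34] [0. 5. 0.]
```

>>> play_rows([
  [0.4,0,0,1,0,0,0],
  [0.4,0,0,0,0,0,0],
  [0.4,0,0,0,0,0,0],
])

```text
time_s: 11.2
tcp_pos: [0.5736, 0.2832, 0.1248]
ee_rot: [[-0.902, -0.101, 0.42], [-0.091, 0.995, 0.044], [-0.422, 0.001, -0.907]]
contact_force: [-4.3, -0.9, 5.1]
opening: 0.587
grasp_force: 25.0
```

>>> play_rows([
  [0.4,3.7,0,4.3,0,5,0],
  [0.4,0,0,0,0,0,0],
  [0.4,0,0,0,0,0,0],
])

```text
time_s: 11.5
tcp_pos: [0.5736, 0.2834, 0.12]
ee_rot: [[-0.934, -0.101, 0.344], [-0.094, 0.995, 0.037], [-0.346, 0.002, -0.938]]
contact_force: [0.2, 0.5, 2.7]
opening: 0.588
grasp_force: 25.0
```

Run:
```python
from h import *
p,R=hook(20,0); print(delta(p,R),r.sense()["contact_force"])
```

```text
(array([ 1.8, -0.2, -0.4]), array([ 0.09,  0.24, -0.13]), 11.5, array([ 24.3,  -0.4, 113.7,  -8.4,  47.7, -66.9])) [0.18059226 0.47737411 2.68152187]
```

Contact came exactly at the expected seat. I keep swinging.

>>> play_rows([
  [0.4,4.5,0,4.2,0,5,0],
  [0.4,0,0,0,0,0,0],
  [0.4,4,0,4.3,0,5,0],
  [0.4,0,0,0,0,0,0],
  [0.4,0,0,0,0,0,0],
])

```text
time_s: 12.0
tcp_pos: [0.5674, 0.2826, 0.1088]
ee_rot: [[-0.979, -0.101, 0.177], [-0.099, 0.995, 0.019], [-0.178, 0.001, -0.984]]
contact_force: [-0.0, -0.4, 3.7]
opening: 0.582
grasp_force: 25.0
```

Run:
```python
from h import *
p,R=hook(10,0); print(delta(p,R),r.sense()["contact_force"])
```

```text
(array([-0.1,  0. , -0.5]), array([ 0.05,  0.23, -0.12]), 12.0, array([ 23. ,   4.4, 108.5,  -3.5,  57.3, -71.2])) [-0.04408686 -0.35174439  3.65720016]
```

>>> play_rows([
  [0.4,3.6,0,4.2,0,5,0],
  [0.4,0,0,0,0,0,0],
  [0.4,3.6,0,4.1,0,5,0],
  [0.4,0,0,0,0,0,0],
  [0.4,0,0,0,0,0.2,0],
  [0.4,0,0,0,0,0,0],
])

```text
time_s: 12.6
tcp_pos: [0.563, 0.282, 0.0996]
ee_rot: [[-0.995, -0.102, 0.005], [-0.102, 0.995, 0.002], [-0.006, 0.001, -1.0]]
contact_force: [7.1, 0.2, -0.0]
opening: 0.586
grasp_force: 25.0
```

Run:
```python
from h import *
p,R=hook(0,0); print(delta(p,R),r.sense()["contact_force"],r.sense()["torque"])
w=save("wrist","w4");sc=save("side","d4")
i=cams.camera_info("side");u=proj(i,[BAY])[0].astype(int);x0,y0=max(u[0]-60,0),max(u[1]-45,0)
S=cv2.resize(sc[y0:y0+90,x0:x0+120,::-1],(400,300),interpolation=cv2.INTER_CUBIC)
cv2.imwrite("pics/c5.png",np.hstack([cv2.resize(w[:,:,::-1],(480,300))[:,40:440],S]))
```

```text
(array([ 1.7,  0.2, -0.3]), array([ 0.07,  0.32, -0.07]), 12.6, array([ 21.7,   9.8, 103. ,  -0. ,  66.8, -74.1])) [ 7.09000582e+00  1.54283434e-01 -1.20338902e-03] [ 0.22224476 -1.35168059  0.09374957]
```

View pics/c5.png

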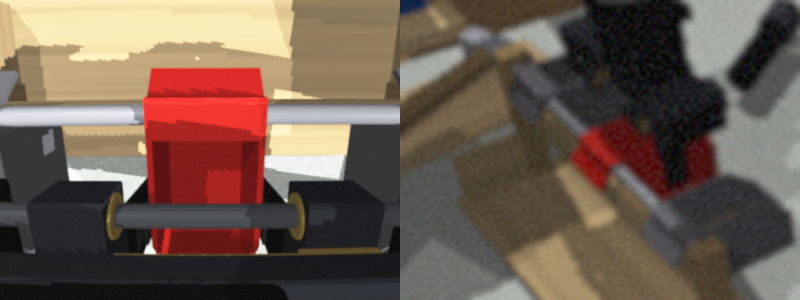

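The lip sits over the rail (wrist view, rail passing under it at about row 110) mid-gap. The bin is level and presses the board with about 7 N. Releasing.

>>> play_rows([
  [0.62,-1,0,0,0,0,0],
  [0.7,0,0,0,0,0,0],
  [0.95,0,0,0,0,0,0],
  [0.95,0,0,0,0,0,0],
  [0.95,0,0,0,0,0,0],
  [0.95,0,0,0,0,0,0],
])

```text
time_s: 13.3
tcp_pos: [0.5616, 0.282, 0.0989]
ee_rot: [[-0.995, -0.101, -0.004], [-0.101, 0.995, 0.001], [0.004, 0.001, -1.0]]
contact_force: [0.9, 0.3, 0.3]
opening: 0.937
grasp_force: 0.0
```

>>> play_rows([
  [0.95,0,0,-10,0,0,0],
  [0.95,0,0,-20,0,0,0],
  [0.95,0,0,-30,0,0,0],
  [0.95,0,0,-40,0,0,0],
  [0.95,0,0,-40,0,0,0],
  [0.95,0,0,-40,0,0,0],
  [0.95,0,0,0,0,0,0],
  [0.95,0,0,0,0,0,0],
])

```text
time_s: 14.1
tcp_pos: [0.5631, 0.2821, 0.2815]
ee_rot: [[-0.995, -0.101, 0.0], [-0.101, 0.995, 0.003], [-0.0, 0.003, -1.0]]
contact_force: [-0.5, -0.2, 0.5]
opening: 0.947
grasp_force: 0.0
```

Run:
```python
from h import *
w=save("wrist","w5");sc=save("side","d5")
i=cams.camera_info("side");u=proj(i,[BAY])[0].astype(int);x0,y0=max(u[0]-60,0),max(u[1]-45,0)
S=cv2.resize(sc[y0:y0+90,x0:x0+120,::-1],(400,300),interpolation=cv2.INTER_CUBIC)
cv2.imwrite("pics/c6.png",np.hstack([cv2.resize(w[:,:,::-1],(480,300))[:,40:440],S]))
```

```text
(no output)
```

View pics/c6.png

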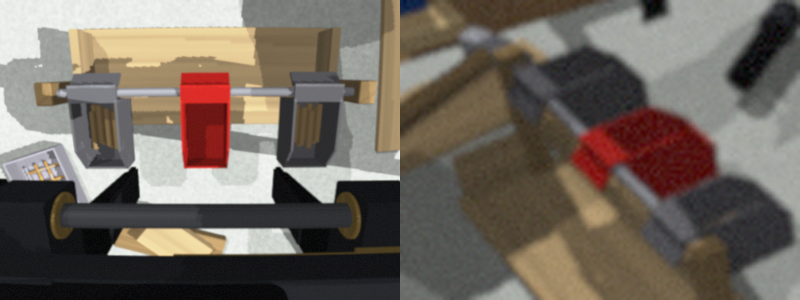

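The red bin hangs level, like the grey ones and midway between them (wrist view (205,120)). The gripper is clear of it.

```bash
python3 -c "
from h import *
print(ticket.close_job())"
```

```text
the job is handed in; nothing more can be done
None
```

The red bin now hangs level on the rail, midway between the two grey bins and against the board; the job was handed in at about 14 s of the 46 s, with the blue and yellow bins not touched by the arm.

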